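Draw out the elbow bin at the brazing bench

ROBOT

A 6-joint arm with a two-finger parallel gripper is mounted at the origin on the work surface. World frame = base frame: x ahead of the robot, y to its left, z up, the work surface at z = 0. Lengths are in m, angles in rad, forces in N, time in s.
With the tool pointing down it reaches from about 0.425 to 0.95 m from the base axis. Payload 3.5 kg.
Tool frame: the origin (TCP) lies between the finger pads; the fingertips stand 14 mm ahead of it and the grasp point (between the pads) lies 5 mm behind it; z points along the fingers, y is the line along which they close (so a half turn about z gives the same grasp; the last joint's range is limited). The gripper opens to 85 mm and grips with 20 to 120 N. Pads are 22 mm wide; open, the fingers measure 114 mm over their backs; the gripper's body (76 mm by 85 mm) begins 54 mm behind the grasp point. The pads swing forward as they close: fully open they stand 13 mm farther back than shut.
Start: joints at [-1.413, 0.286, 1.577, -0, 1.279, -0.15], TCP at [0.205, -0.643, 0.245] pointing down, gripper open.
Joint ranges: [-2.77, 2.77], [-0.9, 2.22], [0.21, 2.48], [-1.53, 4.67], [0.24, 2.81], [-2.84, 2.84]. Speed limits (rad/s): [2.79, 2.79, 3.14, 3.14, 3.14, 3.14].

INTERFACE

Orientations are given as a unit quaternion [x, y, z, w].
In Python, from plant import * gives the robot as it stands.
- The arm moves only by the tool step_arm, never from a script. Its argument "commands" is a list of rows, each an object of numbers: "gripper": the gripper's target within -1 to 1 (shut at 1, half-way at 0, fully open at -1); "x", "y", "z": the shift along the tool's x, y, z in mm; "spin": the turn about the tool's z in degrees. A call has exactly 10 rows; each row shifts and turns the commanded pose from where the row before left it, along the tool's axes as they then stand; what a row does not reach is not made up. A row lasts 1/10 s, in which the tool goes at most 50 mm and 8.59 degrees, less where a joint would pass 70% of its speed; a pose out of reach is approached as far as the arm can. A call with a gripper value outside its range is refused whole. The fingers move at their own pace and stop on an object; "force" is the grip in N (left out, the last holds). Time passes only in rows, so rows that do not move let the fingers close, or fill a call up. It gives the time, the measured TCP pose, the force, the opening and the grip force at its end, in the units of the state.
- get_state(): the state, without advancing time (a new reading comes with each control period).
- read_camera(name): name is "side" or "top" or "wrist"; returns a dict with "color" (384x512x3 uint8, red, green, blue), "z_map" (384x512 float32, m along the optical axis (not along the pixel's ray), 0 where there is no reading), "fx", "fy", "cx", "cy" (pixels), "eye" and "attitude" of the camera in the world; the wrist camera has in their place "mount" (4x4, takes a point from camera to tool coordinates, whose origin is the TCP and whose axes are the flange's). Camera axes: x right, y up, looking along -z (the intrinsics and any distortion apply to the point x, -y, -z); pixel columns grow to the right and rows downward; lengths in m; the calibration is good to about 2 mm. A picture is of the moment at which its call begins: read the wrist's pose just before it.
- sign_off(): hands the job in; it is judged then, once.
The state is a dict: "time": time; "qpos": joint angles; "dq": joint speeds; "joint_efforts": joint torques, N m; "eef_pos": TCP position; "tcp_rot": TCP orientation; "contact_force": force on the tool from outside, world axes, zero at the start; "wrist_torque": the same for the moment, N m; "opening": opening from 0.0 (shut) to 1.0 (fully open); "finger_force": force on a finger pad.
Only numpy, scipy, OpenCV 4.12 (cv2) and the standard library are available. Lean on these libraries where they do the work, as an engineer would, in place of code of your own. Each camera call takes 0.05 s, during which the arm holds its last target. There are 200 camera calls.

TASK

Get the copper elbows ready to hand: hook a fingertip behind the front lip of the bin of copper elbows and gently draw it out along its runners to its stop. The bin of brass nuts has been left standing out: push it gently fully home (either bin first). Pinch neither bin and pick up nothing, keep the elbows in their bin, and leave the bin of black pipe clips and the things on the bench as they are.

Things in the scene. Friction and masses are not known exactly. Their poses are not given: they have to be found in the camera images.
- rack: Grey steel bin rack, 325 wide, 220 deep, 163 mm tall, fixed to the bench. Origin on the bench at the middle of its front edge; x points into the rack (bins come out along -x), y to the left along the front, z up. Upper row: three like blue bins side by side, 105 mm apart, in varying order, no roof over them. The lower row of grey bins is fixed and stands out at most 6 mm.
- elbow_bay: Fixed place of the elbow bin in the upper row. Origin on the bench (z = 0) below the middle of the bin's width, at the rack's front edge; axes as the rack's. Each bin is 96 mm wide, open on top, its underside 88 mm and inner floor 92 mm above the bench; when shut its mouth stands 70 mm out of the rack, sides there 132 mm above the bench (156 mm further back).
- nut_bay: The same for the bin of brass flare nuts (a heap of 25 mm hexagon nuts fixed in the bin). Same frame and sizes as elbow_bay.
- clip_bay: The same for the bin of black plastic pipe clips. Same frame and sizes as elbow_bay.
- elbow_bin (a joint): How far the elbow bin is drawn out along its bay's -x axis, m: 0 shut, 0.12 at its stop. Starts within 10 mm of shut. The bins slide straight and level, stay where they are left, cannot tip or come off, and take about 3 N to move.
- nut_bin (a joint): The same for the nut bin; it starts 50 to 110 mm out.
- clip_bin (a joint): The same for the clip bin; it starts shut.
- elbow_lip_top (a point): Middle of the elbow bin's front lip, on top of its rounded rim, 135 mm above the bench; moves with the bin. The lip and the front wall below it are 8 mm thick, 4 mm either side of this point (bay frame, bin shut: x = -70 to -62 mm), 88 mm wide inside. The mouth behind is empty for 45 mm or more: shut fingers fit in, tips 105 mm above the bench hook well behind the lip.
- nut_lip_top (a point): The same point on the nut bin's front lip. The outer face of its front wall, 4 mm in front of this point, is flat, upright, 96 mm wide and reaches from 92 to 132 mm above the bench.
- elbow0: Loose copper 90-degree elbow, 33 mm by 33 mm, 18 mm thick, lying flat on the floor of the elbow bin; origin under its middle.
- elbow1: Another such elbow in the same bin.
- elbow2: Another such elbow in the same bin.
- flux: Loose green jar with a white cap, 60 mm across, 65 mm tall, upright on the bench beside the rack; origin at the centre of its underside.
- cutter: Loose red tube cutter with a black knob, 120 mm by 50 mm, 24 mm tall, lying on the bench beside the rack; origin under the middle of its red body.
- ubend: Loose copper U-bend of 14 mm tube, 75 mm by 58 mm, lying on the bench in front of the rack, to one side; origin under its middle.

How it is judged:
On the way:
1. the elbow bin is on its way out with a fingertip behind its front lip (contact force between the fingers and elbow_bin_c1 above 0.5 N and value of joint elbow_bin above 0.04 m), for 0.05 s.
At the end, for the whole second after the job is handed in: The elbow bin is out to its stop (within 7 mm), the nut bin and the clip bin are home (within 7 mm), the elbows lie still in their bin (value of joint elbow_bin above 0.113 m and value of joint each of nut_bin, clip_bin below 0.007 m and height (world z) of each of elbow0, elbow1, elbow2 above 0.085 m and linear speed of each of elbow0, elbow1, elbow2 below 0.02 m/s); the robot touches nothing.
It fails at once if the front wall of the elbow bin or the nut bin is pinched (pressed from both sides) instead of hooked or pushed ((contact force between the fingers and elbow_bin_c1 above 1.5 N and contact force between the fingers and elbow_bin_c0 above 1.5 N) or (contact force between the fingers and nut_bin_c1 above 1.5 N and contact force between the fingers and nut_bin_c0 above 1.5 N)).
It fails at once if an elbow is lifted or spilled (height (world z) of any of elbow0, elbow1, elbow2 above 0.13 m or height (world z) of any of elbow0, elbow1, elbow2 below 0.08 m).
It fails at once if the clip bin is pulled out (value of joint clip_bin above 0.02 m).
It fails at once if a bin is jerked or slammed (faster than 0.5 m/s) (velocity of joint elbow_bin above 0.5 m/s or velocity of joint nut_bin below -0.5 m/s).
It fails at once if the jar, the tube cutter or the U-bend is moved more than 25 mm (distance of any of flux, cutter, ubend from where it was at the start of the episode above 0.025 m).
It also fails if it takes over 48 s, if anything falls off the work surface, if the arm or the gripper's body presses on something with over 40 N, if the wrist force passes 120 N, or if a joint passes its speed limit or range.

## Working session

There is one attempt and no reset: what is moved stays moved. The work goes in short steps, Python scripts to look and compute and a tool call to move; the robot and the scene stay as the last step left them, time stands still between calls to the robot, and variables do not carry over. Pictures are saved under pics/ and viewed, at most 10 in all, crops included, and the job is handed in when it is done.

Besides the shell and the picture viewer there is one more tool, called after ">>>" as a command line: name --argument value ..., lists and objects as JSON in quotes. step_arm: Moves the arm, as the interface text tells. Its arguments: {"type":"object","properties":{"commands":{"type":"array"},"force":{"type":"number"}},"required":["commands"]}

```bash
mkdir -p pics; cat > h.py <<'E'
from plant import *
import numpy as np, cv2
from scipy.spatial.transform import Rotation as R
def rot(a):
    a=np.array(a,float)
    return a if a.shape==(3,3) else R.from_quat(a).as_matrix()
def cloud(c):
    z=c["z_map"].astype(float); h,w=z.shape
    u,v=np.meshgrid(np.arange(w),np.arange(h))
    p=np.stack([(u-c["cx"])/c["fx"]*z,-(v-c["cy"])/c["fy"]*z,-z],-1)
    P=p@rot(c["attitude"]).T+np.array(c["eye"]); P[z==0]=np.nan
    return P
E
python3 - <<'E'
from h import *
ims=[]
for n in("top","side"):
    c=read_camera(n); print({k:v for k,v in c.items() if k not in("color","z_map")})
    np.savez(n+".npz",**{k:np.array(v) for k,v in c.items()})
    cv2.imwrite(f"pics/{n}0.png",c["color"][...,::-1])
print(get_state())
E
```

```text
{'fx': 377.45197531270617, 'fy': 377.45197531270617, 'cx': 253.76001940906383, 'cy': 194.46863515590874, 'eye': array([0.52954831, 0.04622593, 0.93734491]), 'attitude': array([-0.03065044,  0.05166281,  0.70775643, -0.70389796])}
{'fx': 497.9352716052629, 'fy': 497.9352716052629, 'cx': 252.0219081335349, 'cy': 186.25909033429764, 'eye': array([0.27352808, 1.0903341 , 1.02504982]), 'attitude': array([-0.06856703,  0.42140788,  0.89348654, -0.13926869])}
{'time': 0.1, 'qpos': array([-1.41298676e+00,  2.87125246e-01,  1.57804257e+00, -8.69792425e-06,
        1.27863883e+00, -1.50032714e-01]), 'dq': array([ 2.32307305e-05, -1.23905947e-03, -2.58877852e-03,  1.28063343e-03,
        1.77159628e-04, -6.73485177e-04]), 'joint_efforts': array([ 6.18972008e-04, -4.07296515e+01, -2.93699455e+01, -1.74267843e-04,
        3.42941661e-03, -1.70189089e-06]), 'eef_pos': array([ 0.20444048, -0.64268911,  0.24404689]), 'tcp_rot': array([ 9.88176712e-01,  1.53315230e-01, -8.46772072e-06, -1.10697370e-03]), 'contact_force': array([-0.43055238,  0.63797685,  0.34800638]), 'wrist_torque': array([0.03925547, 0.02361067, 0.01508043]), 'finger_force': 0.0, 'opening': 1.0012473679152458}
```

View pics/top0.png

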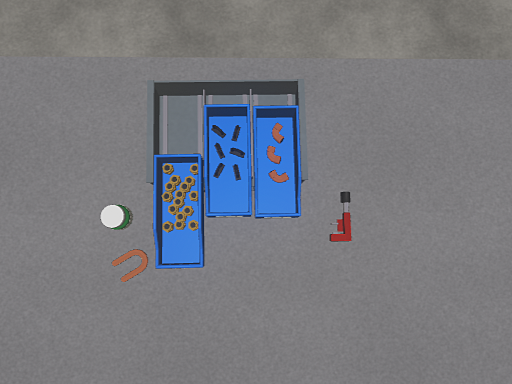

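View pics/side0.png

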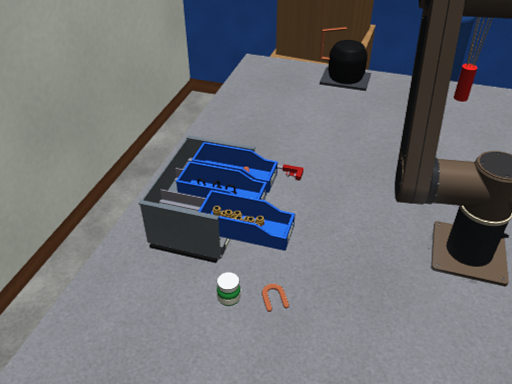

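The top view shows the nut bin at left (front lip near row 265, columns 156–203), clips in the middle, and the elbow bin at right (lip near row 215, columns 255–300). The jar is at (114,216), the U-bend at (132,264) and the cutter at (343,220). The side view agrees.

```bash
python3 - <<'E'
from h import *
c=dict(np.load("top.npz")); P=cloud(c)
col=c["color"].astype(int); blue=(col[...,2]>130)&(col[...,0]<90)
for n,(u0,u1,v0,v1) in dict(nut=(150,208,245,275),clip=(206,252,200,225),elb=(252,304,200,225)).items():
    Q=P[v0:v1,u0:u1][blue[v0:v1,u0:u1]]; Q=Q[np.isfinite(Q[:,0])]
    L=Q[(Q[:,2]>.122)&(Q[:,2]<.145)]
    print(n,len(L),L.min(0).round(4),L.max(0).round(4))
    # lip column points in the middle part
    um=(u0+u1)//2
    for u in (um-10,um,um+10):
        s=P[v0:v1,u]; k=(s[:,2]>.12)&(s[:,2]<.15); print(u,s[k].round(4).tolist())
# side walls: rack yaw from bins' side rims
for n,(u0,u1,v0,v1) in dict(nut=(145,212,150,270),clip=(200,254,100,220),elb=(250,308,100,220)).items():
    Q=P[v0:v1,u0:u1][blue[v0:v1,u0:u1]]; Q=Q[Q[:,2]>.125]
    r=cv2.minAreaRect((Q[:,:2]*1000).astype(np.float32)); print(n,r, Q[:,2].max())
# elbows
cop=(col[...,0]>140)&(col[...,2]<110)&(P[...,2]>.08)
Q=P[cop]; print("copper high",Q.min(0),Q.max(0))
for n,m in dict(cut=np.s_[185:245,325:355],flux=np.s_[200:232,98:134],ub=np.s_[245:282,108:152]).items():
    Q=P[m].reshape(-1,3); Q=Q[Q[:,2]>.006]; print(n,Q.min(0).round(3),Q.max(0).round(3))
E
```

```text
nut 292 [0.47   0.1311 0.1292] [0.5178 0.2295 0.1422]
169 [[0.478, 0.2005, 0.1303], [0.4763, 0.1993, 0.1364], [0.4742, 0.1993, 0.1361], [0.4722, 0.1994, 0.1356]]
179 [[0.4779, 0.1793, 0.1328], [0.4761, 0.1787, 0.1358], [0.474, 0.1789, 0.1348], [0.4718, 0.1791, 0.1333]]
189 [[0.478, 0.158, 0.1365], [0.4759, 0.1581, 0.1354], [0.4738, 0.1581, 0.1352], [0.4717, 0.1582, 0.1342]]
clip 239 [0.5796 0.0279 0.1303] [0.6119 0.1238 0.1382]
219 [[0.5864, 0.0963, 0.1317], [0.5841, 0.0961, 0.1345], [0.5819, 0.0961, 0.135], [0.5798, 0.0961, 0.1354]]
229 [[0.5861, 0.0749, 0.1352], [0.5839, 0.0749, 0.1353], [0.5818, 0.0749, 0.1355], [0.5797, 0.0749, 0.1345], [0.5785, 0.0754, 0.1201]]
239 [[0.586, 0.0537, 0.1345], [0.5838, 0.0537, 0.135], [0.5817, 0.0537, 0.1355], [0.5796, 0.0537, 0.1341], [0.5783, 0.0538, 0.1208]]
elb 237 [ 0.577  -0.0775  0.1306] [0.6117 0.0197 0.1386]
268 [[0.5837, -0.0083, 0.1323], [0.5813, -0.008, 0.1355], [0.5792, -0.008, 0.1354], [0.5772, -0.0081, 0.1336]]
278 [[0.5836, -0.0297, 0.1324], [0.5813, -0.0295, 0.1338], [0.5791, -0.0293, 0.1359], [0.577, -0.0294, 0.1347]]
288 [[0.5834, -0.051, 0.1336], [0.5812, -0.0509, 0.1341], [0.5791, -0.0509, 0.1335], [0.5771, -0.0511, 0.1315]]
nut ((592.5654907226562, 171.83700561523438), (244.22805786132812, 117.49858856201172), 0.6002503037452698) 0.16340277781754653
clip ((692.7769165039062, 80.18244934082031), (110.03539276123047, 247.71530151367188), 88.46871948242188) 0.1656652361684089
elb ((695.513427734375, -23.58441925048828), (237.0760955810547, 107.89798736572266), 0.010064817033708096) 0.16546722211221987
copper high [ 0.54733836 -0.05340719  0.10140957] [0.78850686 0.22192014 0.13056009]
cut [ 0.524 -0.217  0.006] [ 0.643 -0.165  0.028]
flux [0.554 0.315 0.006] [0.612 0.37  0.071]
ub [0.431 0.276 0.006] [0.507 0.36  0.018]
```

>>> step_arm --commands '[{"gripper": 1,"x": 0,"y": 0,"z": 0,"spin": 5.9},{"gripper": 1,"spin": 5.9},{"gripper": 1,"spin": 5.8},{"gripper": 1,"x": 22,"y": -34},{"gripper": 1,"x": 22,"y": -34},{"gripper": 1,"x": 22,"y": -34},{"gripper": 1,"x": 22,"y": -34},{"gripper": 1,"x": 22,"y": -34},{"gripper": 1,"x": 22,"y": -34},{"gripper": 1,"x": 22,"y": -34}]' --force 20

```text
invalid input
```

>>> step_arm --commands '[{"gripper": 1,"x": 25,"y": -37},{"gripper": 1,"x": 25,"y": -37},{"gripper": 1,"x": 25,"y": -37},{"gripper": 1,"x": 25,"y": -37},{"gripper": 1,"x": 25,"y": -37},{"gripper": 1,"x": 25,"y": -37},{"gripper": 1,"x": 25,"y": -37},{"gripper": 1,"x": 25,"y": -37},{"gripper": 1,"x": 25,"y": -37},{"gripper": 1}]'

```text
invalid input
```

>>> step_arm --commands '[{"gripper": 1,"x": 0,"y": 0,"z": 0,"spin": 5.9},{"gripper": 1,"x": 0,"y": 0,"z": 0,"spin": 5.9},{"gripper": 1,"x": 0,"y": 0,"z": 0,"spin": 5.8},{"gripper": 1,"x": 22,"y": -34,"z": 0,"spin": 0},{"gripper": 1,"x": 22,"y": -34,"z": 0,"spin": 0},{"gripper": 1,"x": 22,"y": -34,"z": 0,"spin": 0},{"gripper": 1,"x": 22,"y": -34,"z": 0,"spin": 0},{"gripper": 1,"x": 22,"y": -34,"z": 0,"spin": 0},{"gripper": 1,"x": 22,"y": -34,"z": 0,"spin": 0},{"gripper": 1,"x": 22,"y": -34,"z": 0,"spin": 0}]' --force 20

```text
time: 1.1
eef_pos: [0.3589, -0.4034, 0.2448]
tcp_rot: [1.0, 0.0, -0.0, -0.0]
contact_force: [0.5, -0.1, 0.1]
opening: 0.001
finger_force: 0.0
```

>>> step_arm --commands '[{"gripper": 1,"x": 27,"y": -41,"z": 0,"spin": 0},{"gripper": 1,"x": 27,"y": -41,"z": 0,"spin": 0},{"gripper": 1,"x": 27,"y": -41,"z": 0,"spin": 0},{"gripper": 1,"x": 27,"y": -41,"z": 0,"spin": 0},{"gripper": 1,"x": 27,"y": -41,"z": 0,"spin": 0},{"gripper": 1,"x": 27,"y": -41,"z": 0,"spin": 0},{"gripper": 1,"x": 27,"y": -41,"z": 0,"spin": 0},{"gripper": 1,"x": 27,"y": -41,"z": 0,"spin": 0},{"gripper": 1,"x": 27,"y": -41,"z": 0,"spin": 0},{"gripper": 1,"x": 8,"y": -4,"z": 0,"spin": 0}]'

```text
time: 2.1
eef_pos: [0.6103, -0.0274, 0.2446]
tcp_rot: [1.0, 0.003, -0.0, -0.001]
contact_force: [-0.6, 0.3, 0.7]
opening: 0.0
finger_force: 0.0
```

>>> step_arm --commands '[{"gripper": 1,"x": 0,"y": 0,"z": 20,"spin": 0},{"gripper": 1,"x": 0,"y": 1,"z": 20,"spin": 0},{"gripper": 1,"x": 0,"y": 1,"z": 20,"spin": 0},{"gripper": 1,"x": 0,"y": 0,"z": 20,"spin": 0},{"gripper": 1,"x": 0,"y": 0,"z": 15,"spin": 0},{"gripper": 1,"x": 0,"y": 0,"z": 15,"spin": 0},{"gripper": 1,"x": 0,"y": 0,"z": 10,"spin": 0},{"gripper": 1,"x": 0,"y": 0,"z": 5,"spin": 0},{"gripper": 1,"x": 0,"y": 0,"z": 0,"spin": 0},{"gripper": 1,"x": 0,"y": 0,"z": 0,"spin": 0}]'

```text
time: 3.1
eef_pos: [0.6097, -0.0341, 0.1211]
tcp_rot: [1.0, 0.0, 0.001, 0.0]
contact_force: [0.8, 0.4, -0.9]
opening: -0.002
finger_force: 0.0
```

```bash
python3 - <<'E'
from h import *
c=read_camera("side")
cv2.imwrite("pics/side1.png",cv2.resize(c["color"][120:260,130:320,::-1],None,fx=4,fy=4))
s=get_state();print(s["eef_pos"],s["contact_force"])
E
```

```text
[ 0.6098148  -0.03410677  0.12132535] [-0.22091307  0.21001664  0.61609166]
```

View pics/side1.png

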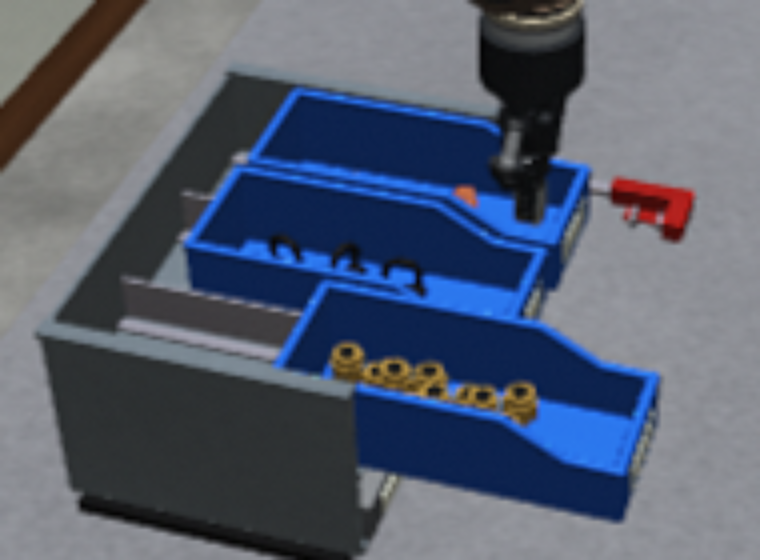

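The shut fingertips (530,215) stand inside the elbow bin's mouth behind the lip (575,200), clear of the elbow at (465,195). Next I pull.

>>> step_arm --commands '[{"gripper": 1,"x": -5,"y": 0,"z": 2,"spin": 0},{"gripper": 1,"x": -5,"y": 0,"z": 0,"spin": 0},{"gripper": 1,"x": -5,"y": 0,"z": 0,"spin": 0},{"gripper": 1,"x": -5,"y": 0,"z": 0,"spin": 0},{"gripper": 1,"x": -8,"y": 0,"z": 0,"spin": 0},{"gripper": 1,"x": -8,"y": 0,"z": 0,"spin": 0},{"gripper": 1,"x": -8,"y": 0,"z": 0,"spin": 0},{"gripper": 1,"x": -8,"y": 0,"z": 0,"spin": 0},{"gripper": 1,"x": -8,"y": 0,"z": 0,"spin": 0},{"gripper": 1,"x": -8,"y": 0,"z": 0,"spin": 0}]'

```text
time: 4.15
eef_pos: [0.5407, -0.0344, 0.1186]
tcp_rot: [1.0, 0.0, 0.0, 0.0]
contact_force: [2.6, -1.8, -0.2]
opening: -0.003
finger_force: 1.4
```

>>> step_arm --commands '[{"gripper": 1,"x": -8,"y": 0,"z": 0,"spin": 0},{"gripper": 1,"x": -8,"y": 0,"z": 0,"spin": 0},{"gripper": 1,"x": -8,"y": 0,"z": 0,"spin": 0},{"gripper": 1,"x": -8,"y": 0,"z": 0,"spin": 0},{"gripper": 1,"x": -8,"y": 0,"z": 0,"spin": 0},{"gripper": 1,"x": -6,"y": 0,"z": 0,"spin": 0},{"gripper": 1,"x": -4,"y": 0,"z": 0,"spin": 0},{"gripper": 1,"x": -3,"y": 0,"z": 0,"spin": 0},{"gripper": 1,"x": -3,"y": 0,"z": 0,"spin": 0},{"gripper": 1,"x": -2,"y": 0,"z": 0,"spin": 0}]'

```text
time: 5.15
eef_pos: [0.483, -0.034, 0.1184]
tcp_rot: [1.0, 0.0, 0.0, -0.0]
contact_force: [2.8, -0.2, 1.4]
opening: -0.005
finger_force: 1.3
```

>>> step_arm --commands '[{"gripper": 1,"x": -2,"y": 0,"z": 0,"spin": 0},{"gripper": 1,"x": -2,"y": 0,"z": 0,"spin": 0},{"gripper": 1,"x": -1,"y": 0,"z": 0,"spin": 0},{"gripper": 1,"x": -1,"y": 0,"z": 0,"spin": 0},{"gripper": 1,"x": -1,"y": 0,"z": 0,"spin": 0},{"gripper": 1,"x": 0,"y": 0,"z": 0,"spin": 0},{"gripper": 1,"x": 0,"y": 0,"z": 0,"spin": 0},{"gripper": 1,"x": 0,"y": 0,"z": 0,"spin": 0},{"gripper": 1,"x": 0,"y": 0,"z": 0,"spin": 0},{"gripper": 1,"x": 0,"y": 0,"z": 0,"spin": 0}]'

```text
time: 6.15
eef_pos: [0.4777, -0.034, 0.1184]
tcp_rot: [1.0, -0.0, 0.003, -0.0]
contact_force: [7.4, 0.2, -2.7]
opening: -0.002
finger_force: 4.0
```

>>> step_arm --commands '[{"gripper": 1,"x": -1,"y": 0,"z": 0,"spin": 0},{"gripper": 1,"x": 0,"y": 0,"z": 0,"spin": 0},{"gripper": 1,"x": -1,"y": 0,"z": 0,"spin": 0},{"gripper": 1,"x": 0,"y": 0,"z": 0,"spin": 0},{"gripper": 1,"x": 0,"y": 0,"z": 0,"spin": 0},{"gripper": 1,"x": 0,"y": 0,"z": 0,"spin": 0},{"gripper": 1,"x": 0,"y": 0,"z": 0,"spin": 0},{"gripper": 1,"x": 0,"y": 0,"z": 0,"spin": 0},{"gripper": 1,"x": 0,"y": 0,"z": 0,"spin": 0},{"gripper": 1,"x": 0,"y": 0,"z": 0,"spin": 0}]'

```text
time: 7.15
eef_pos: [0.4777, -0.0341, 0.1186]
tcp_rot: [1.0, -0.0, 0.006, 0.0]
contact_force: [15.1, 0.7, -8.1]
opening: 0.001
finger_force: 7.4
```

The force climbed to 15 N with no further motion, so the bin is at its stop. I'll back off and lift out.

>>> step_arm --commands '[{"gripper": 1,"x": 5,"y": 0,"z": 0,"spin": 0},{"gripper": 1,"x": 5,"y": 0,"z": 0,"spin": 0},{"gripper": 1,"x": 5,"y": 0,"z": 0,"spin": 0},{"gripper": 1,"x": 0,"y": 0,"z": -10,"spin": 0},{"gripper": 1,"x": 0,"y": 0,"z": -15,"spin": 0},{"gripper": 1,"x": 0,"y": 0,"z": -15,"spin": 0},{"gripper": 1,"x": 0,"y": 0,"z": -20,"spin": 0},{"gripper": 1,"x": 0,"y": 0,"z": -20,"spin": 0},{"gripper": 1,"x": 0,"y": 0,"z": -20,"spin": 0},{"gripper": 1,"x": 0,"y": 0,"z": 0,"spin": 0}]'

```text
time: 8.15
eef_pos: [0.4907, -0.0345, 0.2222]
tcp_rot: [1.0, 0.0, 0.003, 0.001]
contact_force: [0.9, -0.3, 0.1]
opening: 0.002
finger_force: 0.0
```

>>> step_arm --commands '[{"gripper": 1,"x": -4,"y": -25,"z": 0,"spin": 0},{"gripper": 1,"x": -4,"y": -25,"z": 0,"spin": 0},{"gripper": 1,"x": -6,"y": -30,"z": 0,"spin": 0},{"gripper": 1,"x": -6,"y": -30,"z": 0,"spin": 0},{"gripper": 1,"x": -6,"y": -30,"z": 0,"spin": 0},{"gripper": 1,"x": -6,"y": -30,"z": 0,"spin": 0},{"gripper": 1,"x": -8,"y": -25,"z": 0,"spin": 0},{"gripper": 1,"x": -10,"y": -19,"z": 0,"spin": 0},{"gripper": 1,"x": 0,"y": 0,"z": 0,"spin": 0},{"gripper": 1,"x": 0,"y": 0,"z": 0,"spin": 0}]'

```text
time: 9.15
eef_pos: [0.4385, 0.1798, 0.2176]
tcp_rot: [1.0, 0.001, -0.001, 0.0]
contact_force: [-0.3, -0.3, -0.0]
opening: -0.002
finger_force: 0.0
```

```bash
python3 - <<'E'
from h import *
s=get_state();print(s["eef_pos"],s["tcp_rot"],s["qpos"])
c=read_camera("top");P=cloud(c);col=c["color"].astype(int); blue=(col[...,2]>130)&(col[...,0]<90)
cv2.imwrite("pics/top2.png",c["color"][...,::-1])
for y in(-.06,-.03,0,.14,.165):
    k=blue&(abs(P[...,1]-y)<.004)&(P[...,2]>.126)&(P[...,2]<.14)&(P[...,0]<.5)
    print(y,P[k].mean(0).round(4) if k.any() else None)
E
```

```text
[0.43851215 0.17980006 0.21758609] [ 9.99999344e-01  9.09180395e-04 -5.88229521e-04  3.73561919e-04] [ 1.74850122e-01 -1.42788438e-01  2.08296727e+00 -5.70458144e-04
  1.20270189e+00  1.74403370e+00]
-0.06 [ 0.4656 -0.0603  0.1349]
-0.03 [ 0.4646 -0.0307  0.1346]
0 [0.4641 0.0007 0.1352]
0.14 [0.4746 0.1406 0.1344]
0.165 [0.474  0.1652 0.1343]
```

View pics/top2.png

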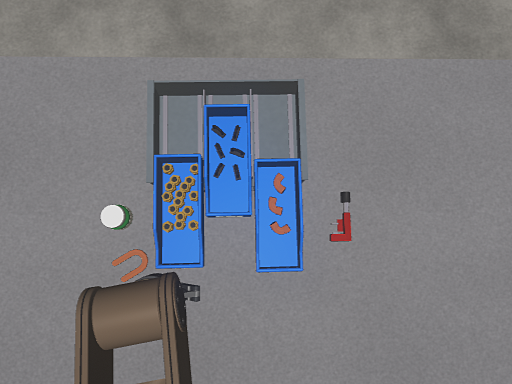

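The elbow bin is out (lip near row 270), with the elbows inside and the clip bin still shut. The tool is ready in front of the nut bin's lip (row 267), so I'll lower it and push.

>>> step_arm --commands '[{"gripper": 1,"x": 0,"y": 0,"z": 20,"spin": 0},{"gripper": 1,"x": 0,"y": 0,"z": 20,"spin": 0},{"gripper": 1,"x": 0,"y": 0,"z": 20,"spin": 0},{"gripper": 1,"x": 0,"y": 0,"z": 20,"spin": 0},{"gripper": 1,"x": 0,"y": 0,"z": 13,"spin": 0},{"gripper": 1,"x": 0,"y": 0,"z": 0,"spin": 0},{"gripper": 1,"x": 5,"y": 0,"z": 0,"spin": 0},{"gripper": 1,"x": 5,"y": 0,"z": 0,"spin": 0},{"gripper": 1,"x": 5,"y": 0,"z": 0,"spin": 0},{"gripper": 1,"x": 5,"y": 0,"z": 0,"spin": 0}]'

```text
time: 10.2
eef_pos: [0.4596, 0.1801, 0.1262]
tcp_rot: [1.0, 0.0, -0.0, -0.0]
contact_force: [-2.6, 0.5, 2.4]
opening: -0.004
finger_force: 1.2
```

>>> step_arm --commands '[{"gripper": 1,"x": 6,"y": 0,"z": 0,"spin": 0},{"gripper": 1,"x": 8,"y": 0,"z": 0,"spin": 0},{"gripper": 1,"x": 8,"y": 0,"z": 0,"spin": 0},{"gripper": 1,"x": 8,"y": 0,"z": 0,"spin": 0},{"gripper": 1,"x": 8,"y": 0,"z": 0,"spin": 0},{"gripper": 1,"x": 8,"y": 0,"z": 0,"spin": 0},{"gripper": 1,"x": 8,"y": 0,"z": 0,"spin": 0},{"gripper": 1,"x": 8,"y": 0,"z": 0,"spin": 0},{"gripper": 1,"x": 8,"y": 0,"z": 0,"spin": 0},{"gripper": 1,"x": 8,"y": 0,"z": 0,"spin": 0}]'

```text
time: 11.2
eef_pos: [0.5375, 0.18, 0.1251]
tcp_rot: [1.0, 0.0, -0.0, -0.0]
contact_force: [-3.1, 2.6, 0.3]
opening: 0.002
finger_force: 1.4
```

>>> step_arm --commands '[{"gripper": 1,"x": 6,"y": 0,"z": 0,"spin": 0},{"gripper": 1,"x": 5,"y": 0,"z": 0,"spin": 0},{"gripper": 1,"x": 5,"y": 0,"z": 0,"spin": 0},{"gripper": 1,"x": 4,"y": 0,"z": 0,"spin": 0},{"gripper": 1,"x": 3,"y": 0,"z": 0,"spin": 0},{"gripper": 1,"x": 2,"y": 0,"z": 0,"spin": 0},{"gripper": 1,"x": 2,"y": 0,"z": 0,"spin": 0},{"gripper": 1,"x": 1,"y": 0,"z": 0,"spin": 0},{"gripper": 1,"x": 1,"y": 0,"z": 0,"spin": 0},{"gripper": 1,"x": 1,"y": 0,"z": 0,"spin": 0}]'

```text
time: 12.2
eef_pos: [0.5647, 0.18, 0.1253]
tcp_rot: [1.0, 0.0, -0.004, 0.0]
contact_force: [-11.2, 0.6, 6.5]
opening: 0.004
finger_force: 5.9
```

>>> step_arm --commands '[{"gripper": 1,"x": 1,"y": 0,"z": 0,"spin": 0},{"gripper": 1,"x": 1,"y": 0,"z": 0,"spin": 0},{"gripper": 1,"x": 0,"y": 0,"z": 0,"spin": 0},{"gripper": 1,"x": 0,"y": 0,"z": 0,"spin": 0},{"gripper": 1,"x": 0,"y": 0,"z": 0,"spin": 0},{"gripper": 1,"x": 0,"y": 0,"z": 0,"spin": 0},{"gripper": 1,"x": 0,"y": 0,"z": 0,"spin": 0},{"gripper": 1,"x": 0,"y": 0,"z": 0,"spin": 0},{"gripper": 1,"x": 0,"y": 0,"z": 0,"spin": 0},{"gripper": 1,"x": 0,"y": 0,"z": 0,"spin": 0}]'

```text
time: 13.2
eef_pos: [0.5647, 0.18, 0.1253]
tcp_rot: [1.0, 0.001, -0.006, 0.001]
contact_force: [-15.4, 1.0, 9.6]
opening: -0.005
finger_force: 7.9
```

>>> step_arm --commands '[{"gripper": 1,"x": -6,"y": 0,"z": 0,"spin": 0},{"gripper": 1,"x": -10,"y": 0,"z": 0,"spin": 0},{"gripper": 1,"x": -15,"y": 0,"z": 0,"spin": 0},{"gripper": 1,"x": -20,"y": 0,"z": 0,"spin": 0},{"gripper": 1,"x": -20,"y": 0,"z": -10,"spin": 0},{"gripper": 1,"x": -20,"y": 0,"z": -20,"spin": 0},{"gripper": 1,"x": -20,"y": 0,"z": -20,"spin": 0},{"gripper": 1,"x": -10,"y": 0,"z": -20,"spin": 0},{"gripper": 1,"x": 0,"y": 0,"z": -10,"spin": 0},{"gripper": 1,"x": 0,"y": 0,"z": 0,"spin": 0}]'

```text
time: 14.2
eef_pos: [0.4497, 0.1799, 0.2076]
tcp_rot: [1.0, 0.0, 0.003, -0.0]
contact_force: [-0.1, -0.2, 0.6]
opening: 0.001
finger_force: 0.0
```

```bash
python3 - <<'E'
from h import *
s=get_state();print(s["time"],s["eef_pos"],s["contact_force"])
c=read_camera("top");P=cloud(c);col=c["color"].astype(int); blue=(col[...,2]>130)&(col[...,0]<90)
cv2.imwrite("pics/top3.png",c["color"][...,::-1])
for y in(-.06,-.03,0,.05,.076,.1,.15,.18,.21):
    k=blue&(abs(P[...,1]-y)<.004)&(P[...,2]>.126)&(P[...,2]<.14)&(P[...,0]<.595)
    print(y,P[k].mean(0).round(4) if k.any() else None)
E
```

```text
14.2 [0.44965379 0.17991298 0.20758011] [-0.10252327 -0.18295931  0.55791338]
-0.06 [ 0.4655 -0.0604  0.1347]
-0.03 [ 0.4646 -0.0301  0.135 ]
0 [0.4641 0.0006 0.1347]
0.05 [0.5828 0.0505 0.1343]
0.076 [0.5829 0.076  0.1342]
0.1 [0.5831 0.0993 0.1344]
0.15 [0.5812 0.1501 0.1342]
0.18 [0.5813 0.1795 0.135 ]
0.21 [0.5812 0.2095 0.1345]
```

View pics/top3.png

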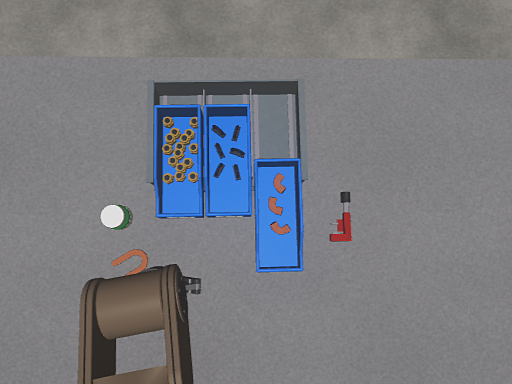

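The picture shows the nut bin home, level with the clip bin (lips near row 215). The elbow bin is out (row 270) with three elbows in it, and the jar and cutter look untouched. The arm is clear of everything.

```bash
python3 -c "from plant import *; print(sign_off())"
```

```text
the job is handed in; nothing more can be done
None
```

The job is handed in: the elbow bin was hooked and drawn out to its stop, the nut bin was pushed fully home, and the clip bin, elbows and bench items look undisturbed in the last picture, though the arm partly hid the U-bend; no verdict was returned.

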